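# Weigh a bottle on the beam balance

### The job

Set the amber bottle with the black cap upright in the middle of the pan of the beam balance, let go of it, and then slide the counterpoise along the beam until the beam comes to rest level, its red pointer in the green band. Be gentle, the pivots are delicate: do not bear down on the bottle or the balance, and nudge the counterpoise with light pushes instead of clamping it. Leave the other containers alone.

Things in the scene. Friction and masses are not known exactly. Their poses are not given: they have to be found in the camera images.
- balance: beam balance, fixed to the worktop: white base plate 110 x 350 mm (y from -200 to +150 mm), 18 mm high. Origin on the worktop under the beam's pivot. Its y axis runs along the beam toward the pan, -y toward the counterpoise and pointer, z up. The pivot is 85 mm above the worktop; the two pivot cheeks end at 98 mm. A white index plate with the green band (9 mm high, centred at pivot height) stands at y = -187 mm, its top at 113 mm
- pan_top (a point): centre of the steel pan's flat top (flat to 35 mm radius, rolled rim of 40 mm outer radius that stands 2.5 mm higher), 100 mm from the pivot in +y of the balance; 105 mm above the worktop when the beam is level. The pan is fixed to the beam and tips with it, rising and sinking up to 9 mm; empty, it starts up, and goes down under the bottle. z points up from its top
- poise_knob (a point): centre of the top face of the counterpoise's upright black knob: knob 20 mm (x) by 14 mm (y, along the beam), standing 47 mm above the brass counterpoise body (35 x 24 mm, whose top is 47 mm below this point). The point is 64 mm above the beam's mid-line
- beam (a joint): tilt of the beam, rad: 0 level, positive with the pan up, stops at +-0.09. It is springy and damped and settles in about 1 s; near level the tilt grows (pan up) by 0.006 to 0.009 rad for each mm that the counterpoise is slid outward. The red pointer's tip is 192 mm from the pivot, so it stands within 4.5 mm of pivot height (in the green band) when the beam is level within 0.023 rad
- poise (a joint): position of the 0.25 kg counterpoise along the beam, m: 0 innermost (28 mm from the pivot), 0.105 outermost; grows away from the pan (-y of the balance). It slides with about 1.5 N of friction and stays where it is left. Without a load the beam would be level with the counterpoise 10 mm from the pivot; where it balances the bottle depends on the bottle's weight, which is not known beforehand, and on where on the pan it stands
- amber_bottle: amber glass bottle with black cap, 42 mm diameter, 100 mm tall: grip its straight body, below 65 mm; between about 0.15 and 0.25 kg. Origin at the centre of its underside, z up its axis
- cream_jar: cream jar with white ribbed screw cap, 45 mm diameter, 82 mm tall, a bystander. Origin at the centre of its underside
- red_cap_bottle: white bottle with red cap, 40 mm diameter, 85 mm tall, a bystander. Origin at the centre of its underside
Things that resemble listed ones, but are neither listed nor needed, are in the scene too. Leave any blue or turquoise look-alike of the amber_bottle alone.

How it is judged:
On the way:
1. the bottle stands on the pan, released, and the pan has gone down under it (horizontal distance between amber_bottle and pan_top below 0.018 m and distance between amber_bottle and pan_top below 0.018 m and angle between amber_bottle's own z axis and vertical below 0.16 rad and contact force between amber_bottle and the fingers below 0.1 N and value of joint beam below -0.04 rad), for 0.2 s.
At the end, for the whole second after the job is handed in: the bottle stands upright (within 0.1 rad) and still on the pan, its axis within 18 mm of the pan's centre, and the beam is level within 0.025 rad (pointer in the green band) (horizontal distance between amber_bottle and pan_top below 0.018 m and distance between amber_bottle and pan_top below 0.018 m and angle between amber_bottle's own z axis and vertical below 0.1 rad and value of joint beam between -0.025 and 0.025 rad and linear speed of amber_bottle below 0.01 m/s); the robot touches nothing.
It fails at once if the fingers or arm push on the balance or its counterpoise with more than 25 N (contact force between any of the fingers, the arm and balance above 25 N).
It fails at once if the bottle is pressed or dropped on the balance with more than 40 N (contact force between amber_bottle and balance above 40 N).
It fails at once if a bystander (cream jar, red-capped bottle) is moved by more than 20 mm (distance of any of cream_jar, red_cap_bottle from where it was at the start of the episode above 0.02 m).
It also fails if it takes over 61 s, if anything falls off the work surface, if the arm or the gripper's body presses on something with over 40 N, if the wrist force passes 120 N, or if a joint passes its speed limit or range.

### The arm

A 6-joint arm with a two-finger parallel gripper is mounted at the origin on a cart in front of the work surface, level with it; the furniture and walls round the work are solid. World frame = base frame: x ahead of the robot, y to its left, z up, the work surface at z = 0. Lengths are in m, angles in rad, forces in N, time in s.
With the tool pointing down it reaches from about 0.25 to 0.725 m from the base axis. Payload 4 kg.
Tool frame: the origin (TCP) lies at the very end of the fingers, on their centre line; the grasp point (between the pads) lies 19 mm behind it; z points along the fingers, y is the line along which they close (so a half turn about z gives the same grasp; the last joint's range is limited). The gripper opens to 85 mm and grips with 20 to 120 N. Pads are 22 mm wide; open, the fingers measure 114 mm over their backs; the gripper's body (76 mm by 85 mm) begins 54 mm behind the grasp point. The pads swing forward as they close: fully open they stand 13 mm farther back than shut.
Start: joints at [1.329, 0.241, 0.005, 1.335, 0, 1.571], TCP at [0.12, 0.485, 0.208] pointing down, gripper open.
Joint ranges: [-2.72, 2.72], [-1.05, 1.87], [-1.09, 1.28], [-1.99, 2.15], [-1.42, 1.44], [-3.14, 3.14]. Speed limits (rad/s): [2.79, 2.79, 3.14, 3.14, 3.14, 3.14].

### API

Orientations are given as a unit quaternion [x, y, z, w].
In Python, from workcell import bot, vision, workorder gives the robot as it stands.
- The arm moves only by the shell command python3 -m creep 'ROWS' [OPENING]. ROWS is JSON, a list of rows, each a list of 2 entries, a list of its own where there are three numbers: the shift along the tool's x, y, z in mm, then the turn, a rotation vector about the tool's x, y, z in rad. In form: [[[dx, dy, dz], [wx, wy, wz]], ...]. A call has 1 to 12 rows; each row shifts and turns the commanded pose from where the row before left it, along the tool's axes as they then stand; what a row does not reach is not made up. A row lasts 1/8 s, in which the tool goes at most 62.5 mm and 10.7 degrees, less where a joint would pass 70% of its speed; a pose out of reach is approached as far as the arm can. A call is refused whole if a number of a shift passes 62.5 or a number of a turn 0.188, either way. A call with a gripper value outside its range is refused whole. OPENING is the finger opening in mm, from 0 to 85.4, set as the call begins (- or left out, the last holds). The fingers move at their own pace and stop on an object; the grip force is fixed at half the most. Time passes only in rows, so rows that do not move let the fingers close. It gives the time, the measured TCP pose, the force, the opening and the grip force at its end, in the units of the state.
- bot.get_obs(): the state, without advancing time (a new reading comes with each control period).
- vision.camera(name): name is "scene" or "top" or "wrist"; returns a dict with "image" (400x640x3 uint8, blue, green, red), "z_map" (400x640 float32, m along the optical axis (not along the pixel's ray), 0 where there is no reading), "K" (3x3 intrinsics, pixels), "k1" (the pictures are not rectified: a ray, as slopes to the right and down, at radius r is drawn at 1 + k1 r^2 times it, then the intrinsics apply), "rvec" (rotation vector, rad) and "tvec" (3), from world to camera coordinates, as OpenCV has them; the wrist camera has in their place "tool_from_camera" (4x4, takes a point from camera to tool coordinates, whose origin is the TCP and whose axes are the flange's). Camera axes: x right, y down, z forward; pixel columns grow to the right and rows downward; lengths in m; the calibration is good to about 2 mm. A picture is of the moment at which its call begins: read the wrist's pose just before it.
- workorder.job_done(): hands the job in; it is judged then, once.
Trained networks look in a picture, given as the dict that the camera call returned (one of the last four; its "shot" number tells which), for a name from the list of things; names that differ only in an ending like _2 or _b are one class to them, and where a whole thing is asked for, a point or a joint stands for the part that bears it (a point fixed in the world has none). Each returns a list of dicts, best first, with "score" (0 to 1); they miss things now and then, are a little off and sometimes report something else, mostly with a low value. They report only what shows in the picture. A call takes as long as a camera call. They do not tell look-alikes from the thing itself.
- vision.spot_in(picture, query): "position" ([column, row] in pixels, amid what is visible of it).
- vision.place_of(picture, query): "position" ([column, row] in pixels: a listed point, or the origin of a listed thing).
The state is a dict: "clock": time; "joint_pos": joint angles; "joint_vel": joint speeds; "tau": joint torques, N m; "eef_pos": TCP position; "tool_rot": TCP orientation; "ft_force": force on the tool from outside, world axes, zero at the start; "ft_torque": the same for the moment, N m; "grip_width": finger opening in m; "grasp_force": force on a finger pad.
Only numpy, scipy, OpenCV 4.12 (cv2) and the standard library are available. Lean on these libraries where they do the work, as an engineer would, in place of code of your own. Each camera call takes 0.05 s, during which the arm holds its last target. There are 200 camera calls.

## Working session

There is one attempt and no reset: what is moved stays moved. The work goes in short steps, Python scripts to look and compute and a shell command to move; the robot and the scene stay as the last step left them, time stands still between calls to the robot, and variables do not carry over. Pictures are saved under pics/ and viewed, at most 10 in all, crops included, and the job is handed in when it is done.

```bash
mkdir -p pics; ls; cat > h.py <<'E'
import numpy as np, cv2
from scipy.spatial.transform import Rotation as R
from workcell import bot, vision, workorder
def cam_pose(p):
    """camera->world R,t"""
    if 'rvec' in p:
        Rm=cv2.Rodrigues(np.array(p['rvec'],float))[0]; return Rm.T, -Rm.T@np.array(p['tvec'],float).ravel()
    o=p['obs']; T=np.array(p['tool_from_camera']); Q=R.from_quat(o['tool_rot']).as_matrix()
    return Q@T[:3,:3], Q@T[:3,3]+np.array(o['eef_pos'])
def snap(n):
    o=bot.get_obs(); p=vision.camera(n); return p,dict(p,obs=o)
def ray(p,uv):
    K=np.array(p['K'],float); x=cv2.undistortPoints(np.array([[uv]],float),K,np.array([p['k1'],0,0,0,0.]))[0,0]
    Rm,t=cam_pose(p); return t,Rm@np.array([x[0],x[1],1])
def at_z(p,uv,z):
    t,d=ray(p,uv); return t+d*(z-t[2])/d[2]
def at_depth(p,uv):
    u,v=np.round(uv).astype(int); w=p['z_map'][v-2:v+3,u-2:u+3]; w=w[w>0]
    t,d=ray(p,uv); return t+d*np.median(w) if len(w) else None
E
cat > a.py <<'E'
from h import *
np.set_printoptions(precision=4,suppress=True)
print(bot.get_obs())
for n in ['scene','top']:
    raw,p=snap(n); cv2.imwrite(f'pics/{n}0.png',p['image']); print(n,cam_pose(p)[1])
    for q,z in [('amber_bottle',0),('cream_jar',0),('red_cap_bottle',0),('balance',0),('pan_top',.113),('poise_knob',.145)]:
        for r in vision.place_of(raw,q)[:4]: print('place',q,round(r['score'],2),np.round(r['position']),at_z(p,r['position'],z))
        if q=='amber_bottle':
            for r in vision.spot_in(raw,q)[:4]: print('spot',q,round(r['score'],2),np.round(r['position']),at_depth(p,r['position']), p['image'][int(r['position'][1]),int(r['position'][0])])
E
python3 a.py
```

```text
pics
{'clock': 0.0, 'joint_pos': array([ 1.329 ,  0.2414,  0.0037,  1.3352, -0.    ,  1.5709]), 'joint_vel': array([-0.0017,  0.0004,  0.0009,  0.0004, -0.0012,  0.001 ]), 'tau': array([  0.0009, -37.2315,  25.241 ,   0.017 ,  -0.0002,  -0.    ]), 'eef_pos': array([0.1196, 0.4848, 0.2075]), 'tool_rot': array([ 0.1206,  0.9927, -0.001 , -0.0001]), 'ft_force': array([-0.2237,  0.529 ,  1.2804]), 'ft_torque': array([-0.0041,  0.0115, -0.0444]), 'grasp_force': 0.0, 'grip_width': 0.08523443198252159}
scene [-0.407  -0.8496  1.0181]
place amber_bottle 0.95 [397. 286.] [ 0.4429 -0.4347  0.    ]
place amber_bottle 0.83 [375. 248.] [ 0.5333 -0.2938  0.    ]
place amber_bottle 0.58 [412. 306.] [ 0.408  -0.5063  0.    ]
spot amber_bottle 0.97 [394. 276.] [ 0.4174 -0.4337  0.064 ] [116 126  37]
spot amber_bottle 0.96 [415. 294.] [ 0.3935 -0.5153  0.069 ] [145  75  42]
spot amber_bottle 0.62 [374. 238.] [ 0.4975 -0.3046  0.0708] [123 132  44]
spot amber_bottle 0.46 [296. 217.] [ 0.4586 -0.02    0.0189] [130 143 150]
place red_cap_bottle 0.52 [234. 182.] [0.4657 0.3094 0.    ]
place balance 0.85 [
[... 297 characters left out ...]
.    ]
place amber_bottle 0.49 [419. 210.] [ 0.4257 -0.4265  0.    ]
place amber_bottle 0.48 [391. 210.] [ 0.424  -0.3277  0.    ]
spot amber_bottle 0.7 [393. 208.] [ 0.4278 -0.3232  0.1006] [62 70 76]
spot amber_bottle 0.62 [266. 197.] [0.4607 0.096  0.1123] [194 199 206]
spot amber_bottle 0.59 [446. 215.] [ 0.408  -0.4956  0.0972] [60 53 54]
spot amber_bottle 0.56 [420. 206.] [ 0.4371 -0.4147  0.0882] [72 81 50]
place cream_jar 0.65 [418. 175.] [ 0.5477 -0.4209  0.    ]
place red_cap_bottle 0.45 [211. 204.] [0.4352 0.2988 0.    ]
place balance 0.95 [294. 195.] [0.4719 0.0124 0.    ]
place pan_top 0.8 [264. 202.] [0.4443 0.1005 0.113 ]
place poise_knob 0.6 [302. 195.] [ 0.466 -0.025  0.145]
```

```bash
python3 -c "
import cv2,numpy as np
s=cv2.imread('pics/scene0.png');t=cv2.imread('pics/top0.png')
a=cv2.resize(s[150:340,200:460],(800,585),interpolation=3)
cv2.imwrite('pics/c1.png',a)
cv2.imwrite('pics/c2.png',cv2.resize(t[130:270,180:480],(800,373),interpolation=3))"
```

```text
(no output)
```

View pics/c1.png

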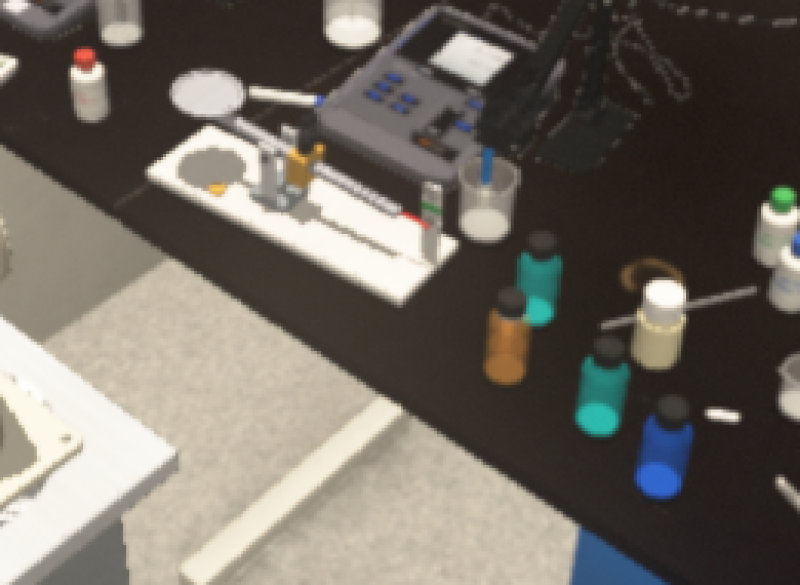

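View pics/c2.png

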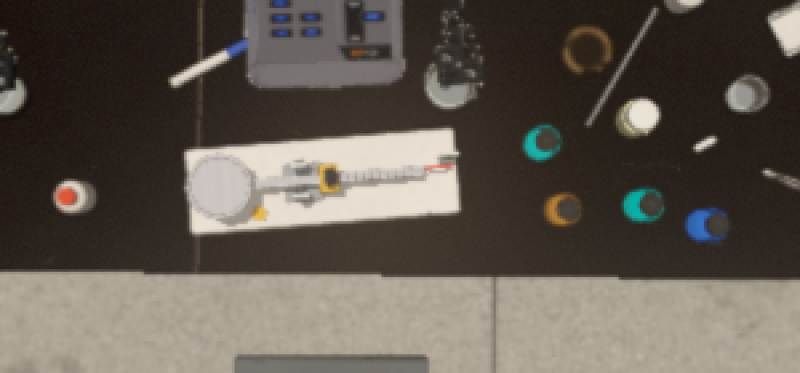

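The amber bottle is at crop (507,375) in the scene view and (558,208) in the top view. It has turquoise look-alikes beside it and a blue one further off. The balance shows the pan up, and the counterpoise is close to the pivot at top crop (329,179).

```bash
cat > b.py <<'E'
from h import *
np.set_printoptions(precision=4,suppress=True)
raw,p=snap('top')
f=lambda u,v:np.array([180+u*.375,130+v*.375])
c=[at_z(p,f(*q),.018) for q in [(185,150),(192,234),(459,210),(453,130)]]
e=((c[0]+c[1])-(c[2]+c[3]))/2; n=e/np.linalg.norm(e); print('corners',c,'len',np.linalg.norm(e),'dir',n)
mid=sum(c)/4; o=mid+n*.025; print('origin',o,'pan level',o+n*.1)
print('pan',at_z(p,f(222,188),.114),at_depth(p,f(222,188)))
print('knob',at_z(p,f(329,179),.147),at_depth(p,f(329,179)))
print('cap',at_z(p,f(569,209),.1),'base',at_z(p,f(556,208),.003))
rs,s=snap('scene'); g=lambda u,v:np.array([200+u*.325,150+v*.325])
print('scene base',at_z(s,g(506,370),0),'cap',at_z(s,g(512,297),.1))
E
python3 b.py
```

```text
corners [array([0.4997, 0.1646, 0.018 ]), array([0.3907, 0.1534, 0.018 ]), array([ 0.426 , -0.1924,  0.018 ]), array([ 0.53  , -0.1836,  0.018 ])] len 0.3485635691413531 dir [-0.0942  0.9956  0.    ]
origin [0.4593 0.0104 0.018 ] pan level [0.4498 0.1099 0.018 ]
pan [0.4478 0.1039 0.114 ] [0.4478 0.1039 0.114 ]
knob [ 0.4591 -0.0287  0.147 ] [ 0.4593 -0.0285  0.1432]
cap [ 0.4276 -0.3238  0.1   ] base [ 0.4305 -0.3199  0.003 ]
scene base [ 0.4308 -0.327   0.    ] cap [ 0.4274 -0.3267  0.1   ]
```

```bash
python3 -m creep '[[[0,0,0],[0,0,-0.165]],[[0,0,0],[0,0,-0.165]],[[-30,-51,-3],[0,0,0]],[[-30,-51,-3],[0,0,0]],[[-30,-51,-3],[0,0,0]],[[-30,-51,-3],[0,0,0]],[[-30,-51,-3],[0,0,0]],[[-30,-51,-3],[0,0,0]],[[-30,-51,-3],[0,0,0]],[[-30,-51,-3],[0,0,0]]]' 70
python3 -m creep '[[[2,-61,0],[0,0,0]],[[2,-61,0],[0,0,0]],[[2,-61,0],[0,0,0]],[[2,-61,0],[0,0,0]],[[2,-61,0],[0,0,0]],[[2,-61,0],[0,0,0]],[[2,-61,0],[0,0,0]],[[0,0,0],[0,0,0]],[[0,0,0],[0,0,0]]]'
cat > c.py <<'E'
from h import *
import sys
np.set_printoptions(precision=4,suppress=True)
raw,p=snap('wrist'); cv2.imwrite(f'pics/{sys.argv[1]}.png',p['image'])
print(p['obs']['clock'],p['obs']['eef_pos'],p['obs']['tool_rot'],'cam',cam_pose(p)[1])
for q in sys.argv[2:]:
    for r in vision.place_of(raw,q)[:3]: print('place',q,round(r['score'],2),np.round(r['position']),at_z(p,r['position'],0))
    for r in vision.spot_in(raw,q)[:3]: print('spot',q,round(r['score'],2),np.round(r['position']),at_depth(p,r['position']))
E
python3 c.py w1 amber_bottle
```

```text
clock: 2.15
eef_pos: [0.3958, 0.0985, 0.2329]
tool_rot: [-0.044, 0.999, 0.0, 0.001]
ft_force: [0.2, 1.1, -0.0]
grip_width: 0.0698
grasp_force: 0.0
clock: 3.28
eef_pos: [0.418, -0.3262, 0.232]
tool_rot: [-0.044, 0.999, 0.001, -0.0]
ft_force: [0.3, 0.0, 0.6]
grip_width: 0.0703
grasp_force: 0.0
3.275 [ 0.418  -0.3262  0.232 ] [-0.0437  0.999   0.0006 -0.0004] cam [ 0.3428 -0.332   0.3978]
place amber_bottle 0.67 [248. 177.] [ 0.4384 -0.4235  0.    ]
place amber_bottle 0.65 [332. 234.] [ 0.5178 -0.291   0.    ]
place amber_bottle 0.64 [195. 152.] [ 0.4082 -0.5002  0.    ]
spot amber_bottle 0.85 [316. 183.] [ 0.4152 -0.3254  0.0977]
spot amber_bottle 0.79 [172. 162.] [ 0.4081 -0.4929  0.0812]
spot amber_bottle 0.62 [335. 247.] [ 0.501  -0.2938  0.0769]
```

View pics/w1.png

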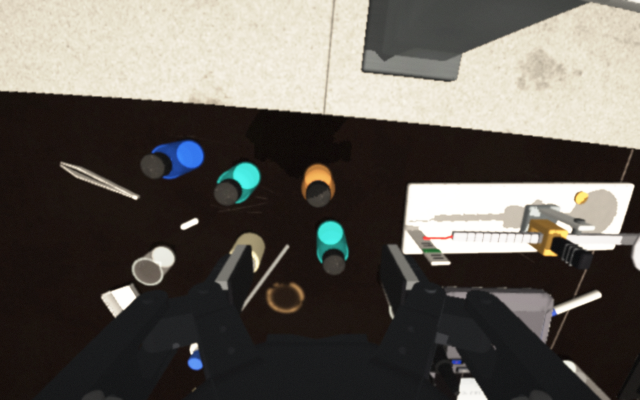

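The amber bottle has its cap at about (318,192) and its base at about (317,172), roughly centred between the fingers.

```bash
python3 - <<'E'
from h import *
raw,p=snap('wrist')
print(at_z(p,(318,194),.1),at_depth(p,(318,194)),at_z(p,(317,177),.0), bot.get_obs()['eef_pos'])
m=cv2.inRange(p['image'],(0,70,140),(80,150,255)); m[:,:290]=0;m[:,345:]=0;m[220:]=0
v,u=np.nonzero(m);print(u.min(),u.max(),v.min(),v.max(),u.mean())
print(at_z(p,(u.mean(),v.min()),.0))
E
```

```text
[ 0.42777462 -0.32138824  0.1       ] [ 0.42770642 -0.32139595  0.10024069] [ 0.43048255 -0.32200925  0.        ] [ 0.41864206 -0.32507499  0.23284131]
303 332 164 191 316.8391304347826
[ 0.41141537 -0.32397461  0.        ]
```

```bash
python3 -m creep '[[[-11,2,40],[0,0,0]],[[0,0,50],[0,0,0]],[[0,0,50],[0,0,0]],[[0,0,40],[0,0,0]],[[0,0,22],[0,0,0]],[[0,0,0],[0,0,0]],[[0,0,0],[0,0,0]]]' 70
python3 -m creep '[[[0,0,0],[0,0,0]],[[0,0,0],[0,0,0]],[[0,0,0],[0,0,0]],[[0,0,0],[0,0,0]],[[0,0,0],[0,0,0]],[[0,0,0],[0,0,0]]]' 30
```

```text
clock: 4.35
eef_pos: [0.4302, -0.3235, 0.0318]
tool_rot: [-0.045, 0.999, -0.001, 0.001]
ft_force: [1.0, 0.3, 1.4]
grip_width: 0.0701
grasp_force: 0.0
clock: 5.1
eef_pos: [0.4303, -0.324, 0.0323]
tool_rot: [-0.044, 0.999, -0.001, 0.001]
ft_force: [-1.3, 1.0, 6.6]
grip_width: 0.0392
grasp_force: 59.5
```

```bash
python3 -m creep '[[[0,0,-20],[0,0,0]],[[0,0,-50],[0,0,0]],[[0,0,-60],[0,0,0]],[[0,0,-60],[0,0,0]],[[0,30,0],[0,0,0]],[[-9,60,0],[0,0,0]],[[-9,60,0],[0,0,0]],[[-9,60,0],[0,0,0]],[[-9,60,0],[0,0,0]],[[-9,60,0],[0,0,0]],[[-9,60,0],[0,0,0]]]'
python3 -m creep '[[[-5.5,37,0],[0,0,0]],[[0,0,0],[0,0,0]],[[0,0,0],[0,0,0]],[[0,0,0],[0,0,0]]]'
cat > d.py <<'E'
from h import *
import sys
for n in ['wrist','scene','top']:
    raw,p=snap(n); cv2.imwrite(f'pics/{sys.argv[1]}_{n}.png',p['image'])
a=cv2.imread(f'pics/{sys.argv[1]}_wrist.png');s=cv2.imread(f'pics/{sys.argv[1]}_scene.png')
cv2.imwrite(f'pics/{sys.argv[1]}.png',np.vstack([cv2.resize(a,(480,300)),cv2.resize(s[140:250,210:386],(480,300),interpolation=3)]))
E
python3 d.py p1
```

```text
clock: 6.48
eef_pos: [0.4484, 0.0716, 0.221]
tool_rot: [-0.044, 0.999, 0.0, 0.001]
ft_force: [1.7, -0.7, -1.5]
grip_width: 0.0392
grasp_force: 61.0
clock: 6.98
eef_pos: [0.4507, 0.1061, 0.2205]
tool_rot: [-0.043, 0.999, -0.0, -0.0]
ft_force: [1.3, 0.1, -1.5]
grip_width: 0.0391
grasp_force: 61.1
```

View pics/p1.png

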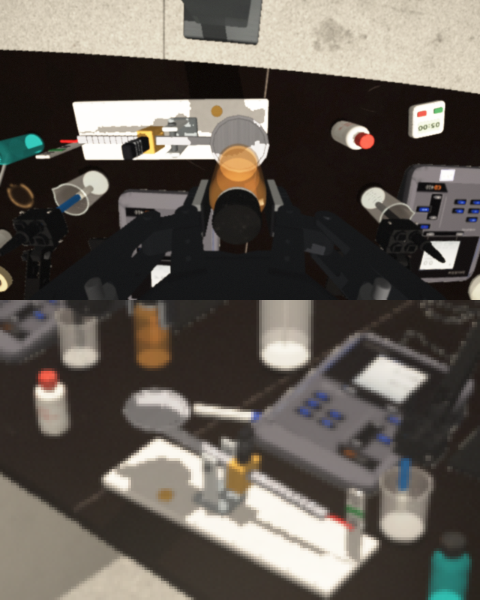

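The bottle hangs straight in the fingers above the pan. The pan ring is centred at about wrist pixel (319,187).

```bash
python3 - <<'E'
from h import *
raw,p=snap('wrist'); print(p['obs']['eef_pos'])
for uv in [(319,187),(281,183),(357,183),(319,155)]: print(uv,at_z(p,uv,.114))
for r in vision.place_of(raw,'pan_top')[:2]: print(r['score'],r['position'],at_z(p,r['position'],.114))
E
```

```text
[0.4508945  0.10616998 0.22049745]
(319, 187) [0.44527854 0.10937995 0.114     ]
(281, 183) [0.44442102 0.07088856 0.114     ]
(357, 183) [0.43783011 0.14714977 0.114     ]
(319, 155) [0.41312779 0.10651361 0.114     ]
0.62 [316.2, 194.9] [0.45380013 0.10727445 0.114     ]
```

```bash
python3 -m creep '[[[2,2,20],[0,0,0]],[[0,0,30],[0,0,0]],[[0,0,15],[0,0,0]],[[0,0,5],[0,0,0]],[[0,0,0],[0,0,0]],[[0,0,3],[0,0,0]],[[0,0,3],[0,0,0]],[[0,0,0],[0,0,0]]]'
python3 -m creep '[[[0,0,2],[0,0,0]],[[0,0,2],[0,0,0]],[[0,0,2],[0,0,0]],[[0,0,2],[0,0,0]],[[0,0,2],[0,0,0]],[[0,0,0],[0,0,0]],[[0,0,0],[0,0,0]],[[0,0,0],[0,0,0]]]'
```

```text
clock: 8.22
eef_pos: [0.4488, 0.109, 0.1445]
tool_rot: [-0.044, 0.999, 0.0, 0.0]
ft_force: [0.1, -0.0, -1.9]
grip_width: 0.0391
grasp_force: 61.1
clock: 9.22
eef_pos: [0.4487, 0.109, 0.1345]
tool_rot: [-0.044, 0.999, 0.0, 0.0]
ft_force: [-0.5, 1.3, -0.0]
grip_width: 0.0391
grasp_force: 61.1
```

```bash
python3 -m creep '[[[0,0,1],[0,0,0]],[[0,0,1],[0,0,0]],[[0,0,1],[0,0,0]],[[0,0,0],[0,0,0]],[[0,0,0],[0,0,0]],[[0,0,0],[0,0,0]]]'; python3 d.py p2
```

```text
clock: 9.98
eef_pos: [0.4487, 0.109, 0.1314]
tool_rot: [-0.044, 0.999, 0.0, 0.0]
ft_force: [0.3, 0.3, 0.1]
grip_width: 0.0393
grasp_force: 61.1
```

View pics/p2.png

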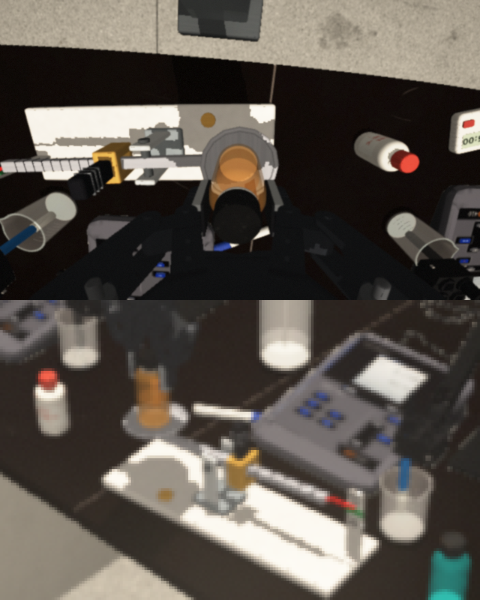

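The bottle rests on the pan near its centre and the beam has dropped slightly past level, so I'm releasing it.

```bash
python3 -m creep '[[[0,0,0],[0,0,0]],[[0,0,0],[0,0,0]],[[0,0,0],[0,0,0]],[[0,0,0],[0,0,0]],[[0,0,0],[0,0,0]],[[0,0,0],[0,0,0]],[[0,0,0],[0,0,0]],[[0,0,0],[0,0,0]]]' 70
python3 d.py p3
```

```text
clock: 11.12
eef_pos: [0.4487, 0.109, 0.1314]
tool_rot: [-0.044, 0.999, -0.0, 0.0]
ft_force: [0.6, 0.4, -0.5]
grip_width: 0.0699
grasp_force: 0.0
```

View pics/p3.png

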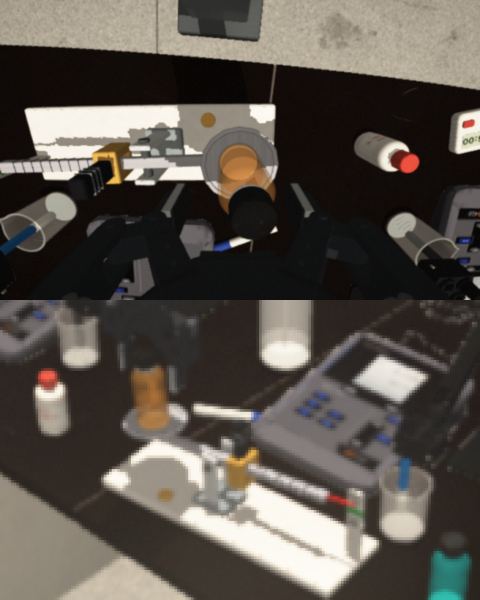

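```bash
python3 -m creep '[[[0,3,-10],[0,0,0]],[[0,3,-20],[0,0,0]],[[0,0,-30],[0,0,0]],[[0,0,-50],[0,0,0]],[[0,-50,-10],[0,0,0]],[[0,-50,0],[0,0,0]],[[0,0,0],[0,0,0]],[[0,0,0],[0,0,0]]]' 70
cat > k.py <<'E'
from h import *
np.set_printoptions(precision=4,suppress=True)
raw,p=snap('wrist'); cv2.imwrite('pics/k.png',p['image']); print(p['obs']['clock'],p['obs']['eef_pos'])
for q,z in [('poise_knob',.152),('pan_top',.096)]:
    for r in vision.place_of(raw,q)[:2]: print(q,r['score'],r['position'],at_z(p,r['position'],z),at_depth(p,r['position']))
raw,p=snap('top')
for q,z in [('poise_knob',.152)]:
    for r in vision.place_of(raw,q)[:2]: print(q,r['score'],r['position'],at_z(p,r['position'],z))
E
python3 k.py
```

```text
clock: 12.28
eef_pos: [0.4569, 0.0156, 0.2518]
tool_rot: [-0.044, 0.999, 0.0, 0.0]
ft_force: [-0.0, 1.0, 0.9]
grip_width: 0.0701
grasp_force: 0.0
12.275 [0.4569 0.0156 0.2518]
poise_knob 0.93 [283.6, 195.2] [ 0.4611 -0.0157  0.152 ] [ 0.461  -0.0156  0.1523]
poise_knob 0.19 [501.4, 167.8] [0.4142 0.1962 0.152 ] [0.43   0.2866 0.0232]
pan_top 0.78 [397.2, 185.9] [0.4544 0.1137 0.096 ] [0.4419 0.0959 0.1511]
pan_top 0.4 [500.3, 170.6] [0.4245 0.2351 0.096 ] [0.4339 0.2843 0.0258]
poise_knob 0.6 [299.5, 196.9] [ 0.4595 -0.0165  0.152 ]
```

View pics/k.png

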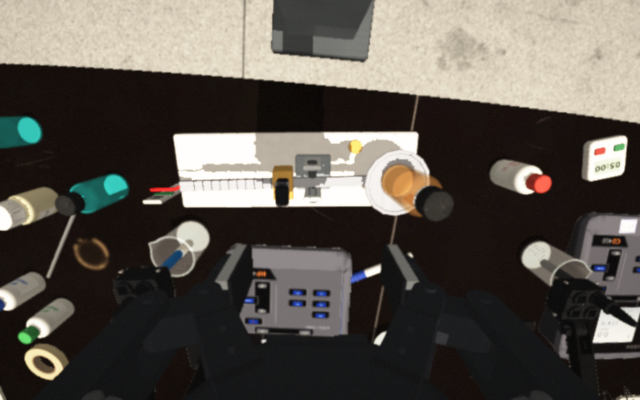

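The bottle stands on the lowered pan, leaning only with the pan's tilt. The knob top is at (284,195). Next I straddle the knob with the fingers loosely open.

```bash
python3 -m creep '[[[-1,-32,0],[0,0,0]],[[0,0,30],[0,0,0]],[[0,0,40],[0,0,0]],[[0,0,20],[0,0,0]],[[0,0,15],[0,0,0]],[[0,0,15],[0,0,0]],[[0,0,2],[0,0,0]],[[0,0,0],[0,0,0]]]' 44
python3 -m creep '[[[0,-5,0],[0,0,0]],[[0,-5,0],[0,0,0]],[[0,-5,0],[0,0,0]],[[0,-5,0],[0,0,0]],[[0,-5,0],[0,0,0]],[[0,-5,0],[0,0,0]],[[0,-5,0],[0,0,0]],[[0,-5,0],[0,0,0]],[[0,0,0],[0,0,0]]]'
cat > m.py <<'E'
from h import *
import sys
np.set_printoptions(precision=4,suppress=True)
raw,p=snap('wrist'); cv2.imwrite(f'pics/{sys.argv[1]}_w.png',p['image']); o=p['obs'];print(o['clock'],o['eef_pos'],o['ft_force'])
for r in vision.place_of(raw,'poise_knob')[:2]: print('knob',r['score'],r['position'],at_z(p,r['position'],.15),at_depth(p,r['position']))
raw,s=snap('scene'); cv2.imwrite(f'pics/{sys.argv[1]}_s.png',s['image'])
for r in vision.place_of(raw,'poise_knob')[:1]: print('knob s',r['score'],r['position'],at_z(s,r['position'],.15))
# red pointer height: points in vertical plane of the beam (balance x ~ 0)
n=np.array([.9956,.0942,0]); o0=np.array([.4593,.0104,0])
hsv=cv2.cvtColor(s['image'],cv2.COLOR_BGR2HSV)
m=(((hsv[...,0]<8)|(hsv[...,0]>172))&(hsv[...,1]>110)&(hsv[...,2]>80)); m[:180]=0;m[240:]=0;m[:,300:][:,50:]=0;m[:,:300]=0
v,u=np.nonzero(m)
for a,b in sorted(zip(u,v)):
    t,d=ray(s,(a,b)); P=t+d*(n@(o0-t))/(n@d); l=(P-o0)@np.array([-.0942,.9956,0]); print((a,b),'y %.3f z %.4f tilt %.3f'%(l,P[2],(P[2]-.085)/l))
E
python3 m.py m1
```

```text
clock: 13.52
eef_pos: [0.4609, -0.0161, 0.1297]
tool_rot: [-0.044, 0.999, 0.0, 0.0]
ft_force: [0.7, -0.7, 0.3]
grip_width: 0.0441
grasp_force: 0.0
clock: 14.65
eef_pos: [0.4643, -0.0566, 0.1294]
tool_rot: [-0.044, 0.999, -0.0, 0.0]
ft_force: [0.8, -0.3, 1.0]
grip_width: 0.0437
grasp_force: 0.0
14.65 [ 0.4643 -0.0566  0.1294] [ 0.7622 -0.285   0.9699]
knob 0.77 [381.7, 251.3] [ 0.4614 -0.0177  0.15  ] [ 0.4549 -0.0217  0.1631]
knob s 0.56 [293.9, 183.1] [ 0.4634 -0.007   0.15  ]
(np.int64(330), np.int64(212)) y -0.162 z 0.1027 tilt -0.110
(np.int64(330), np.int64(213)) y -0.162 z 0.0988 tilt -0.085
(np.int64(331), np.int64(211)) y -0.165 z 0.1085 tilt -0.142
(np.int64(331), np.int64(212)) y -0.166 z 0.1046 tilt -0.118
(np.int64(331), np.int64(213)) y -0.166 z 0.1006 tilt -0.094
(np.int64(332), np.int64(211)) y -0.169 z 0.1103 tilt -0.150
(np.int64(332), np.int64(212)) y -0.169 z 0.1064 tilt -0.126
(np.int64(332), np.int64(213)) y -0.169 z 0.1024 tilt -0.103
(np.int64(333), np.int64(211)) y -0.173 z 0.1121 tilt -0.157
(np.int64(333), np.int64(212)) y -0.173 z 0.1082 tilt -0.134
(np.int
[... 268 characters left out ...]
y -0.177 z 0.1021 tilt -0.097
(np.int64(335), np.int64(212)) y -0.180 z 0.1118 tilt -0.149
(np.int64(335), np.int64(213)) y -0.180 z 0.1079 tilt -0.127
(np.int64(335), np.int64(214)) y -0.181 z 0.1039 tilt -0.105
(np.int64(336), np.int64(212)) y -0.184 z 0.1136 tilt -0.155
(np.int64(336), np.int64(213)) y -0.184 z 0.1097 tilt -0.134
(np.int64(336), np.int64(214)) y -0.184 z 0.1058 tilt -0.113
(np.int64(337), np.int64(213)) y -0.188 z 0.1115 tilt -0.141
(np.int64(337), np.int64(214)) y -0.188 z 0.1076 tilt -0.120
(np.int64(338), np.int64(214)) y -0.192 z 0.1093 tilt -0.127
(np.int64(339), np.int64(214)) y -0.195 z 0.1111 tilt -0.134
(np.int64(339), np.int64(215)) y -0.195 z 0.1072 tilt -0.114
```

```bash
cat > v.py <<'E'
import cv2,numpy as np,sys
n=sys.argv[1];a=cv2.imread(f'pics/{n}_w.png');s=cv2.imread(f'pics/{n}_s.png')
cv2.imwrite(f'pics/{n}.png',np.vstack([cv2.resize(a,(480,300)),cv2.resize(s[150:232,250:381],(480,300),interpolation=3)]))
E
python3 v.py m1
```

```text
(no output)
```

View pics/m1.png

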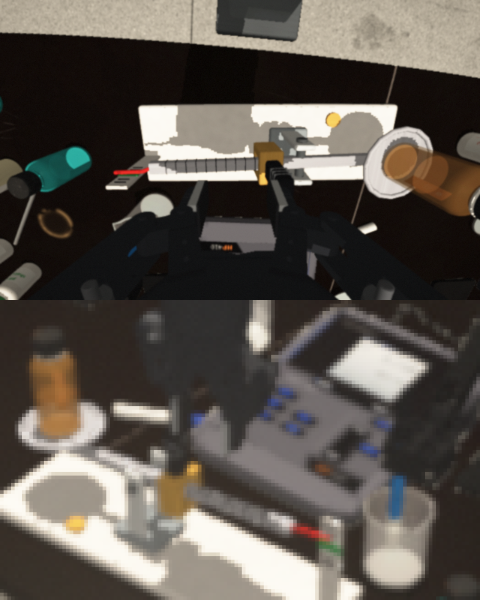

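```bash
cat > br.py <<'E'
from h import *
np.set_printoptions(precision=4,suppress=True)
Rm=np.array([[.9956,.0942],[-.0942,.9956]]); o0=np.array([.4593,.0104])
def brass(verbose=True):
    raw,p=snap('wrist'); h=cv2.cvtColor(p['image'],cv2.COLOR_BGR2HSV)
    Rc,t=cam_pose(p); K=np.array(p['K'],float)
    v,u=np.mgrid[0:400,0:640]; pts=np.stack([u.ravel(),v.ravel()],1).astype(float)[:,None]
    x=cv2.undistortPoints(pts,K,np.array([p['k1'],0,0,0,0.]))[:,0]
    P=(np.c_[x,np.ones(len(x))]*p['z_map'].reshape(-1,1))@Rc.T+t; P=P.reshape(400,640,3)
    B=(P[...,:2]-o0)@Rm.T
    ok=(p['z_map']>0)&(abs(B[...,0])<.03)&(B[...,1]<0)&(B[...,1]>-.16)
    m=ok&(h[...,0]>10)&(h[...,0]<30)&(h[...,1]>120)&(h[...,2]>70)&(P[...,2]>.06)
    q=B[m]; top=q[P[m][:,2]>np.percentile(P[m][:,2],80)-.004]
    print('t',p['obs']['clock'],'tcp y',((p['obs']['eef_pos'][:2]-o0)@Rm.T),'brass n',m.sum(),'x %.4f..%.4f y %.4f..%.4f z %.4f..%.4f'%(*np.percentile(q[:,0],[2,98]),*np.percentile(q[:,1],[2,98]),*np.percentile(P[m][:,2],[2,98])))
    b=ok&(abs(B[...,0])<.012)&(P[...,2]>.12)&(P[...,2]<.16)&(P[...,2]>0)
    hist=np.histogram(B[b][:,1],bins=np.arange(-.16,.005,.005))
    print([(round(e*1000),c) for e,c in zip(hist[1],hist[0]) if c])
    tip=B[(p['z_map']>0)&(abs(P[...,0]-p['obs']['eef_pos'][0])<.02)&(abs(P[...,1]-p['obs']['eef_pos'][1])<.05)&(P[...,2]>.12)&(P[...,2]<.2)]
    return p,P,B
if __name__=='__main__':
    p,P,B=brass(); cv2.imwrite('pics/m2.png',cv2.resize(p['image'][160:300,210:440],(800,487),interpolation=3))
E
python3 br.py
```

```text
t 14.85 tcp y [-0.0013 -0.0668] brass n 1221 x -0.0165..0.0164 y -0.0472..-0.0226 z 0.0718..0.1074
[(-95, np.int64(1)), (-90, np.int64(48)), (-45, np.int64(55)), (-40, np.int64(195)), (-35, np.int64(233)), (-30, np.int64(256)), (-25, np.int64(130))]
```

View pics/m2.png

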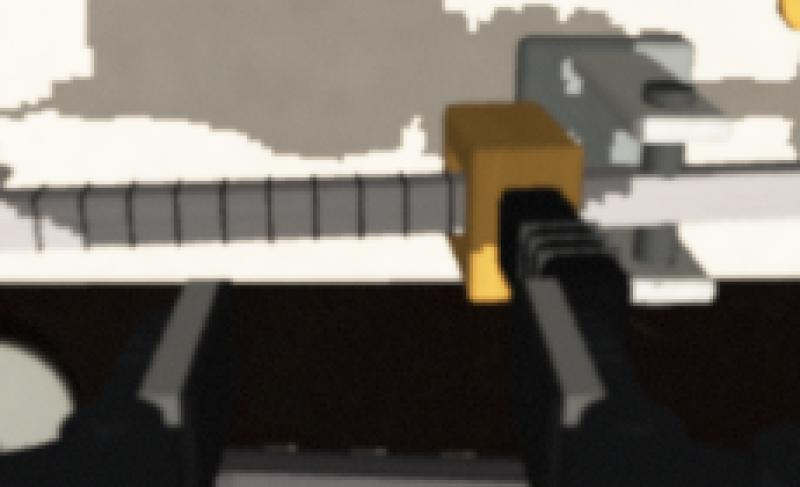

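```bash
python3 - <<'E'
from br import *
p,P,B=brass()
for c in [(545,285),(540,300),(560,350),(590,390),(575,410),(205,290),(165,400),(510,210),(540,240),(570,260),(600,280),(560,205),(590,235)]:
    u,v=int(210+c[0]*.2875),int(160+c[1]*.2875); print(c,'bal',B[v,u]*1e3,'z',P[v,u,2]*1e3)
E
```

```text
t 14.9 tcp y [-0.0013 -0.0667] brass n 1220 x -0.0165..0.0164 y -0.0472..-0.0227 z 0.0721..0.1076
[(-95, np.int64(1)), (-90, np.int64(47)), (-45, np.int64(52)), (-40, np.int64(188)), (-35, np.int64(232)), (-30, np.int64(255)), (-25, np.int64(128))]
(545, 285) bal [-12.2464 -39.2244] z 160.46125159371093
(540, 300) bal [-11.9062 -40.6088] z 165.65502749035667
(560, 350) bal [-11.8215 -40.1797] z 179.97427999571764
(590, 390) bal [-12.7422 -39.0366] z 191.87738042938184
(575, 410) bal [-10.8538 -40.7991] z 192.7234134192638
(205, 290) bal [-12.5879 -91.0511] z 162.9157696501993
(165, 400) bal [-11.8257 -90.9648] z 192.22223303406193
(510, 210) bal [ -7.2292 -38.4231] z 116.75204746713081
(540, 240) bal [ -8.5698 -35.4422] z 135.66766512957474
(570, 260) bal [ -8.8938 -32.0934] z 144.02281005896594
(600, 280) bal [ -8.0407 -28.1439] z 150.55218686007905
(560, 205) bal [ -8.8466 -28.2663] z 117.32873996975846
(590, 235) bal [ -8.5737 -26.0478] z 132.64267390372257
```

The fingertips passed just over the knob, because they sit higher than the TCP when open. The counterpoise has not moved. I'll back up, go lower and push again.

```bash
python3 -m creep '[[[0,15,0],[0,0,0]],[[0,20,0],[0,0,0]],[[0,0,0],[0,0,0]],[[0,0,8],[0,0,0]],[[0,0,8],[0,0,0]],[[0,0,0],[0,0,0]],[[0,0,0],[0,0,0]]]' 44
python3 -m creep '[[[0,-5,0],[0,0,0]],[[0,-5,0],[0,0,0]],[[0,-5,0],[0,0,0]],[[0,-5,0],[0,0,0]],[[0,-5,0],[0,0,0]],[[0,-5,0],[0,0,0]],[[0,-5,0],[0,0,0]],[[0,0,0],[0,0,0]]]'
python3 br.py
```

```text
clock: 15.82
eef_pos: [0.4611, -0.0217, 0.1132]
tool_rot: [-0.044, 0.999, 0.0, -0.0]
ft_force: [0.2, -0.5, 0.3]
grip_width: 0.0439
grasp_force: 0.0
clock: 16.82
eef_pos: [0.4643, -0.0569, 0.1135]
tool_rot: [-0.044, 0.999, -0.0, -0.0]
ft_force: [0.1, 0.5, 0.9]
grip_width: 0.0438
grasp_force: 0.2
t 16.825 tcp y [-0.0014 -0.0675] brass n 1225 x -0.0165..0.0157 y -0.0653..-0.0426 z 0.0703..0.1064
[(-105, np.int64(51)), (-100, np.int64(87)), (-95, np.int64(7)), (-90, np.int64(237)), (-60, np.int64(497)), (-55, np.int64(499)), (-50, np.int64(452)), (-45, np.int64(260)), (-40, np.int64(50)), (-35, np.int64(117))]
```

```bash
cat >> br.py <<'E'
    ya,yb=(-.18,-.075)
    for lo,hi in [(-.18,-.075),(.01,.055)]:
        m=(p['z_map']>0)&(abs(B[...,0])<.003)&(B[...,1]>lo)&(B[...,1]<hi)&(P[...,2]>.06)&(P[...,2]<.12)
        if m.sum()>20:
            c=np.polyfit(B[m][:,1],P[m][:,2],1); r=P[m][:,2]-np.polyval(c,B[m][:,1]); k=abs(r)<.003
            c=np.polyfit(B[m][k][:,1],P[m][k][:,2],1); print('beam',lo,m.sum(),'slope %.4f at0 %.4f'%tuple(c),'sd %.4f'%r[k].std())
    raw,s=snap('scene'); h=cv2.cvtColor(s['image'],cv2.COLOR_BGR2HSV)
    m=(((h[...,0]<8)|(h[...,0]>172))&(h[...,1]>110)&(h[...,2]>80)); m[:180]=0;m[240:]=0;m[:,350:]=0;m[:,:300]=0
    v,u=np.nonzero(m); print('red',len(u),'tip',[(a,v[u==a].mean()) for a in np.unique(u)[-6:]])
E
python3 br.py; python3 -m creep '[[[0,-5,0],[0,0,0]],[[0,-5,0],[0,0,0]],[[0,-3,0],[0,0,0]],[[0,0,0],[0,0,0]],[[0,3,0],[0,0,0]],[[0,0,0],[0,0,0]],[[0,0,0],[0,0,0]],[[0,0,0],[0,0,0]],[[0,0,0],[0,0,0]]]'; python3 br.py
```

```text
t 16.875 tcp y [-0.0014 -0.0674] brass n 1206 x -0.0166..0.0153 y -0.0652..-0.0427 z 0.0701..0.1059
[(-105, np.int64(48)), (-100, np.int64(92)), (-95, np.int64(6)), (-90, np.int64(236)), (-60, np.int64(480)), (-55, np.int64(496)), (-50, np.int64(464)), (-45, np.int64(234)), (-40, np.int64(46)), (-35, np.int64(117))]
beam -0.18 885 slope -0.0355 at0 0.0909 sd 0.0007
beam 0.01 431 slope -0.0442 at0 0.0907 sd 0.0006
red 27 tip [(np.int64(334), np.float64(215.0)), (np.int64(335), np.float64(215.5)), (np.int64(336), np.float64(216.0)), (np.int64(337), np.float64(216.5)), (np.int64(338), np.float64(216.5)), (np.int64(339), np.float64(217.0))]
clock: 18.1
eef_pos: [0.4652, -0.0662, 0.1134]
tool_rot: [-0.044, 0.999, -0.0, 0.0]
ft_force: [-0.2, 0.4, 0.9]
grip_width: 0.0436
grasp_force: 0.1
t 18.1 tcp y [-0.0013 -0.0769] brass n 1268 x -0.0166..0.0158 y -0.0768..-0.0533 z 0.0733..0.1082
[(-115, np.int64(37)), (-110, np.int64(102)), (-105, np.int64(5)), (-100, np.int64(246)), (-70, np.int64(538)), (-65, np.int64(533)), (-60, np.int64(483)), (-55, np.int64(252)), (-50, np.int64(45)), (-45, np.int64(131)), (-40, np.int64(1))]
beam -0.18 925 slope -0.0586 at0 0.0911 sd 0.0007
beam 0.01 415 slope -0.0694 at0 0.0907 sd 0.0006
red 25 tip [(np.int64(334), np.float64(214.0)), (np.int64(335), np.float64(214.0)), (np.int64(336), np.float64(214.5)), (np.int64(337), np.float64(215.5)), (np.int64(338), np.float64(215.5)), (np.int64(339), np.float64(216.0))]
```

```bash
python3 -m creep '[[[0,6,0],[0,0,0]],[[0,0,0],[0,0,0]],[[0,0,0],[0,0,0]],[[0,0,0],[0,0,0]],[[0,0,0],[0,0,0]],[[0,0,0],[0,0,0]],[[0,0,0],[0,0,0]],[[0,0,0],[0,0,0]]]'; python3 br.py
```

```text
clock: 19.2
eef_pos: [0.4646, -0.0603, 0.1134]
tool_rot: [-0.044, 0.999, 0.0, 0.0]
ft_force: [0.1, 0.1, 0.3]
grip_width: 0.0438
grasp_force: 0.0
t 19.2 tcp y [-0.0014 -0.0709] brass n 1297 x -0.0166..0.0153 y -0.0764..-0.0528 z 0.0748..0.1100
[(-110, np.int64(11)), (-105, np.int64(126)), (-100, np.int64(4)), (-95, np.int64(246)), (-70, np.int64(372)), (-65, np.int64(554)), (-60, np.int64(533)), (-55, np.int64(188)), (-50, np.int64(266)), (-45, np.int64(46)), (-40, np.int64(119)), (-35, np.int64(22))]
beam -0.18 964 slope -0.0844 at0 0.0911 sd 0.0007
beam 0.01 419 slope -0.0915 at0 0.0907 sd 0.0006
red 26 tip [(np.int64(334), np.float64(213.0)), (np.int64(335), np.float64(213.0)), (np.int64(336), np.float64(213.0)), (np.int64(337), np.float64(213.5)), (np.int64(338), np.float64(214.0)), (np.int64(339), np.float64(214.5))]
```

```bash
python3 -m creep '[[[0,-6,0],[0,0,0]],[[0,-5,0],[0,0,0]],[[0,-5,0],[0,0,0]],[[0,0,0],[0,0,0]],[[0,4,0],[0,0,0]],[[0,5,0],[0,0,0]],[[0,0,0],[0,0,0]],[[0,0,0],[0,0,0]],[[0,0,0],[0,0,0]],[[0,0,0],[0,0,0]],[[0,0,0],[0,0,0]],[[0,0,0],[0,0,0]]]'; python3 br.py
```

```text
clock: 20.8
eef_pos: [0.4652, -0.0673, 0.1134]
tool_rot: [-0.044, 0.999, -0.0, -0.0]
ft_force: [0.5, -0.3, 1.4]
grip_width: 0.0441
grasp_force: 0.0
t 20.8 tcp y [-0.0014 -0.0779] brass n 1212 x -0.0166..0.0152 y -0.0829..-0.0604 z 0.0726..0.1075
[(-115, np.int64(63)), (-110, np.int64(80)), (-105, np.int64(9)), (-100, np.int64(242)), (-80, np.int64(196)), (-75, np.int64(505)), (-70, np.int64(530)), (-65, np.int64(262)), (-60, np.int64(3)), (-55, np.int64(275)), (-50, np.int64(54)), (-45, np.int64(100))]
beam -0.18 883 slope -0.0330 at0 0.0927 sd 0.0014
beam 0.01 420 slope -0.0549 at0 0.0906 sd 0.0006
red 27 tip [(np.int64(334), np.float64(214.5)), (np.int64(335), np.float64(215.0)), (np.int64(336), np.float64(215.0)), (np.int64(337), np.float64(215.5)), (np.int64(338), np.float64(216.0)), (np.int64(339), np.float64(216.5))]
```

```bash
sed -i 's/-.18,-.075),(/-.18,-.1),(/' br.py; python3 -m creep '[[[0,-6,0],[0,0,0]],[[0,-5,0],[0,0,0]],[[0,-4,0],[0,0,0]],[[0,0,0],[0,0,0]],[[0,4,0],[0,0,0]],[[0,5,0],[0,0,0]],[[0,0,0],[0,0,0]],[[0,0,0],[0,0,0]],[[0,0,0],[0,0,0]],[[0,0,0],[0,0,0]],[[0,0,0],[0,0,0]],[[0,0,0],[0,0,0]]]'; python3 br.py
```

```text
clock: 22.4
eef_pos: [0.4658, -0.0733, 0.1134]
tool_rot: [-0.044, 0.999, -0.0, 0.0]
ft_force: [-0.0, -1.0, -0.1]
grip_width: 0.0441
grasp_force: 0.0
t 22.4 tcp y [-0.0014 -0.0839] brass n 1142 x -0.0165..0.0147 y -0.0882..-0.0661 z 0.0697..0.1047
[(-120, np.int64(92)), (-115, np.int64(49)), (-110, np.int64(94)), (-105, np.int64(145)), (-85, np.int64(347)), (-80, np.int64(500)), (-75, np.int64(455)), (-70, np.int64(62)), (-65, np.int64(250)), (-60, np.int64(39)), (-55, np.int64(78)), (-50, np.int64(73))]
beam -0.18 601 slope -0.0050 at0 0.0914 sd 0.0007
beam 0.01 428 slope -0.0205 at0 0.0907 sd 0.0006
red 29 tip [(np.int64(334), np.float64(216.0)), (np.int64(335), np.float64(216.5)), (np.int64(336), np.float64(217.0)), (np.int64(337), np.float64(217.5)), (np.int64(338), np.float64(218.5)), (np.int64(339), np.float64(218.5))]
```

```bash
python3 -m creep '[[[0,-5,0],[0,0,0]],[[0,-4,0],[0,0,0]],[[0,-2,0],[0,0,0]],[[0,0,0],[0,0,0]],[[0,4,0],[0,0,0]],[[0,5,0],[0,0,0]],[[0,0,0],[0,0,0]],[[0,0,0],[0,0,0]],[[0,0,0],[0,0,0]],[[0,0,0],[0,0,0]],[[0,0,0],[0,0,0]],[[0,0,0],[0,0,0]]]'; python3 br.py
```

```text
clock: 24.0
eef_pos: [0.466, -0.0753, 0.1134]
tool_rot: [-0.044, 0.999, -0.0, -0.0]
ft_force: [-0.8, 0.5, 1.9]
grip_width: 0.0439
grasp_force: 0.0
t 24.0 tcp y [-0.0014 -0.0859] brass n 1133 x -0.0165..0.0149 y -0.0898..-0.0675 z 0.0697..0.1038
[(-125, np.int64(15)), (-120, np.int64(127)), (-115, np.int64(5)), (-110, np.int64(246)), (-90, np.int64(45)), (-85, np.int64(458)), (-80, np.int64(494)), (-75, np.int64(317)), (-65, np.int64(250)), (-60, np.int64(27)), (-55, np.int64(121)), (-50, np.int64(17))]
beam -0.18 580 slope 0.0037 at0 0.0912 sd 0.0007
beam 0.01 443 slope -0.0090 at0 0.0906 sd 0.0006
red 29 tip [(np.int64(334), np.float64(216.5)), (np.int64(335), np.float64(217.0)), (np.int64(336), np.float64(218.0)), (np.int64(337), np.float64(218.5)), (np.int64(338), np.float64(218.5)), (np.int64(339), np.float64(219.0))]
```

```bash
python3 -m creep '[[[0,3,0],[0,0,0]],[[0,3,0],[0,0,0]],[[0,0,-15],[0,0,0]],[[0,0,-30],[0,0,0]],[[0,0,-50],[0,0,0]],[[0,-10,-30],[0,0,0]],[[0,0,0],[0,0,0]],[[0,0,0],[0,0,0]],[[0,0,0],[0,0,0]],[[0,0,0],[0,0,0]]]'; python3 br.py; python3 - <<'E'
from h import *
a=snap('wrist')[1]['image'];s=snap('scene')[1]['image']
cv2.imwrite('pics/f.png',np.vstack([cv2.resize(a,(480,300)),cv2.resize(s[150:232,250:381],(480,300),interpolation=3)]))
E
```

```text
clock: 25.35
eef_pos: [0.4656, -0.0789, 0.2373]
tool_rot: [-0.044, 0.999, 0.0, -0.001]
ft_force: [0.9, -0.2, 0.7]
grip_width: 0.0445
grasp_force: 0.0
t 25.35 tcp y [-0.0021 -0.0895] brass n 396 x -0.0163..0.0140 y -0.0889..-0.0676 z 0.0713..0.1474
[(-90, np.int64(1)), (-85, np.int64(146)), (-80, np.int64(131)), (-75, np.int64(99))]
beam -0.18 251 slope 0.0076 at0 0.0918 sd 0.0008
beam 0.01 188 slope -0.0095 at0 0.0906 sd 0.0007
red 29 tip [(np.int64(334), np.float64(216.5)), (np.int64(335), np.float64(217.0)), (np.int64(336), np.float64(218.0)), (np.int64(337), np.float64(218.5)), (np.int64(338), np.float64(218.5)), (np.int64(339), np.float64(219.0))]
```

View pics/f.png

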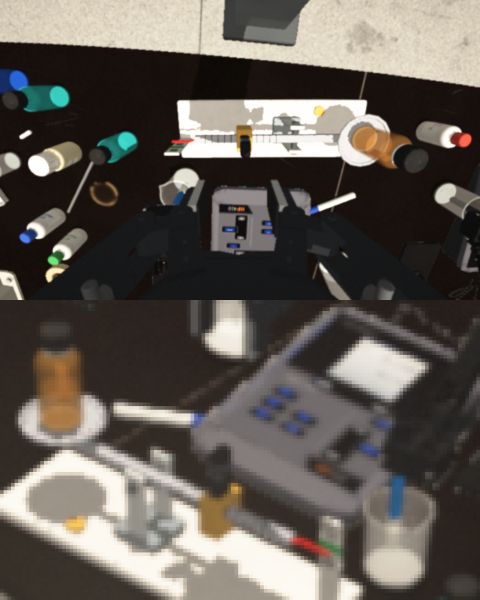

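The bottle stands centred on the pan. The red pointer's tip meets the green band at lower crop (325,548), and the robot is clear of everything.

```bash
python3 -c "
from workcell import workorder
print(workorder.job_done())"
```

```text
the job is handed in; nothing more can be done
None
```

The amber bottle stands released in the middle of the pan, the beam measured level to within about 0.01 rad with its pointer in the green band, and I handed the job in at about 25 s; the hand-in call returned no verdict.

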